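Post the token cassette through the sprung flap of the drop box

TASK

Post the orange token cassette into the drop box: press the yellow bar down with one fingertip to swing the red spring flap open and keep it pressed while the other fingertip pushes the cassette along the sill and under the flap until it drops inside. Then let go so that the flap springs shut. Only press and push: do not lift the cassette, and leave everything else on the counter where it stands.

Things in the scene. Friction and masses are not known exactly. Their poses are not given: they have to be found in the camera images.
- mouth (a point): middle of the drop box's mouth at sill level, 50 mm above the counter, straight below the flap's hinge. Axes: x level into the box (the way to push), y left, z up. The box is fixed. Mouth 46 mm wide, 30 mm high; behind it the steel box is 114 mm deep, 76 mm wide, with a clear roof, top 34 mm (its front strip 37 mm) above sill level
- sill_edge (a point): middle of the sill's inner edge, 3 mm before the mouth. The flat steel sill, 60 mm wide, runs 140 mm from here towards -x; beyond the edge is a 46 mm deep well, so a cassette pushed more than half over it falls in. Two guide rails 8 mm high stand on the sill, inner faces 21.5 mm left and right of its middle, from 5 to 130 mm before this edge. Axes as the mouth's
- housing_top (a point): centre of the top of the fixed green linkage housing to the right of the mouth, 60 mm (x) by 44 mm (y), top 32 mm above sill level (a small pin on it 44 mm); its front face lies 7 mm beyond the mouth's plane. Axes as the mouth's
- flap (a joint): red flap, 43 mm wide, 28 mm long, hinged along the top of the mouth, 30 mm above sill level; radians: 0 = shut, hanging down; grows as its lower edge swings outwards (to -x) and up; 1.57 = straight out; about 3.0 = standing up, out of the way. It sweeps the 30 mm before the mouth and cannot be pushed inwards. Linked to the yellow bar: 0.24 rad per mm pressed; springs shut as the bar comes up
- press_bar: yellow bar right of the sill: 130 (x) by 32 (y) by 12 mm; origin: centre of its top face; axes as the mouth's. At rest its top is 20 mm above sill level, origin at x -72, y -62 mm from the mouth. Wherever pressed it goes down level, 12.5 mm to its stop (flap 3.0 rad), against a spring of 3 N at first, 6 N at the stop, and springs back. A finger can slide along it. Dark block under it, 10 mm below sill level
- cassette_center (a point): centre (half-way up, 11 mm above the sill) of the orange cassette: 44 mm long (along its x, the way it is pushed), 36 mm wide, 22 mm high, about 70 g; it lies loose on the sill between the rails, 60 to 85 mm before the mouth, its x axis nearly along the mouth's
- spare_cassette_center (a point): centre (half-way up, 11 mm) of a second, BLUE cassette of the same size lying on the counter beside the box; leave it alone
- scraper: foam scraper, a flat steel blade on a wooden handle, about 150 mm long lying on the counter to the right of the box; leave it alone
- coasters: round brown stack of coasters, 92 mm across, 30 mm high, on the counter to the left of the box; origin at the centre of its underside; leave it alone
- mug: empty glass beer mug with handle, 84 mm across, 130 mm high, on the counter to the left; origin at the centre of its underside; leave it alone
- bottle: amber bottle, 62 mm across, 220 mm high, on the counter to the right; origin at the centre of its underside; leave it alone
- dish: white bowl, 120 mm across, 35 mm high, on the counter to the right; origin at the centre of its underside; leave it alone
- jar: glass jar with green lid, 72 mm across, 90 mm high, on the counter to the left; origin at the centre of its underside; leave it alone

How it is judged:
By the outcome, as a careful person would: the job done as asked, in the order asked, and still so for the second after the job is handed in, with the robot touching nothing.
It also fails if it takes over 38 s, if anything falls off the work surface, if the arm or the gripper's body presses on something with over 40 N, if the wrist force passes 120 N, or if a joint passes its speed limit or range.

ROBOT

A 7-joint arm with a two-finger parallel gripper is mounted at the origin on the work surface. World frame = base frame: x ahead of the robot, y to its left, z up, the work surface at z = 0. Lengths are in m, angles in rad, forces in N, time in s.
With the tool pointing down it reaches from about 0.4 to 0.85 m from the base axis. Payload 10.4 kg.
Tool frame: the origin (TCP) lies on the mounting face of the last link; the fingertips stand 173 mm ahead of it and the grasp point (between the pads) lies 155 mm ahead of it (manip.tip_extent is the distance from the TCP to the fingertips, in m); z points along the fingers, y is the line along which they close (so a half turn about z gives the same grasp; the last joint's range is limited). The gripper opens to 85 mm and grips with 20 to 120 N. Pads are 22 mm wide; open, the fingers measure 114 mm over their backs; the gripper's body (76 mm by 85 mm) begins 54 mm behind the grasp point. The pads swing forward as they close: fully open they stand 13 mm farther back than shut.
Start: joints at [1.235, 0.332, -0.065, 1.46, 0.022, 1.35, -0.088], TCP at [0.192, -0.595, 0.405] pointing down, gripper open.
Joint ranges: [-2.6, 2.6], [-0.5, 2.12], [-1.47, 1.34], [0.16, 2.42], [-1.27, 4.41], [0.06, 2.06], [-2.6, 2.6]. Speed limits (rad/s): [2.22, 2.22, 2.79, 2.79, 3.14, 3.14, 3.14].

INTERFACE

Orientations are given as a unit quaternion [x, y, z, w].
In Python, from workcell import manip gives the robot as it stands.
- The arm moves only by the tool move_arm, never from a script. Its argument "plan" is one flat list of numbers, 7 for each row, row after row: the turn, a rotation vector about the tool's x, y, z in rad, then the shift along the tool's x, y, z in m, then the finger opening in m, from 0 to 0.0854. In form: [ax, ay, az, dx, dy, dz, gripper, ax, ay, az, dx, dy, dz, gripper, ...]. A call has 1 to 12 rows; each row is the pose to reach, as a shift and turn from the pose commanded when the call began, along the tool's axes at that moment; what a row does not reach only later rows make up. A row lasts 1/8 s, in which the tool goes at most 62.5 mm and 10.7 degrees, less where a joint would pass 70% of its speed; a pose out of reach is approached as far as the arm can. A call with a gripper value outside its range is refused whole. The fingers move at their own pace and stop on an object; "squeeze" is the grip in N (left out, the last holds). Time passes only in rows, so rows that repeat a pose let the fingers close. It gives the time, the measured TCP pose, the force, the opening and the grip force at its end, in the units of the state.
- manip.get_obs(): the state, without advancing time (a new reading comes with each control period).
- manip.camera(name): name is "scene" or "side" or "wrist"; returns a dict with "color" (384x512x3 uint8, red, green, blue), "fx", "fy", "cx", "cy" (pixels), "dist" ([k1, k2, p1, p2, k3] as OpenCV has them; the pictures are not rectified), "cam_to_world" (4x4, takes a point from camera to world coordinates); the wrist camera has in their place "mount" (4x4, takes a point from camera to tool coordinates, whose origin is the TCP and whose axes are the flange's). Camera axes: x right, y down, z forward; pixel columns grow to the right and rows downward; lengths in m; the calibration is good to about 2 mm. A picture is of the moment at which its call begins: read the wrist's pose just before it. There is no depth.
- manip.hand_in(): hands the job in; it is judged then, once.
Trained networks look in a picture, given as the dict that the camera call returned (one of the last four; its "shot" number tells which), for a name from the list of things; names that differ only in an ending like _2 or _b are one class to them, and where a whole thing is asked for, a point or a joint stands for the part that bears it (a point fixed in the world has none). Each returns a list of dicts, best first, with "conf" (0 to 1); they miss things now and then, are a little off and sometimes report something else, mostly with a low value. They report only what shows in the picture. A call takes as long as a camera call.
- manip.look_for(picture, label): "position" ([x, y, z] in m, in the coordinates of the camera as it stood for that picture, good to about 4 mm: the middle of the surface that is visible of it).
- manip.silhouettes(picture, label): "pixels" (384x512 bool, what is visible of it).
- manip.tip_of(picture, label): "position" ([x, y, z] in m, in the coordinates of the camera as it stood for that picture, good to about 4 mm: a listed point, or the origin of a listed thing).
The state is a dict: "clock": time; "joint_pos": joint angles; "joint_velocities": joint speeds; "tau": joint torques, N m; "position": TCP position; "ee_rot": TCP orientation; "ft_force": force on the tool from outside, world axes, zero at the start; "torque": the same for the moment, N m; "grip_width": opening from 0.0 (shut) to 1.0 (fully open); "grasp_force": force on a finger pad.
Only numpy, scipy, OpenCV 4.12 (cv2) and the standard library are available. Lean on these libraries where they do the work, as an engineer would, in place of code of your own. Each camera call takes 0.05 s, during which the arm holds its last target. There are 200 camera calls.

## Working session

There is one attempt and no reset: what is moved stays moved. The work goes in short steps, Python scripts to look and compute and a tool call to move; the robot and the scene stay as the last step left them, time stands still between calls to the robot, and variables do not carry over. Pictures are saved under pics/ and viewed, at most 13 in all, crops included, and the job is handed in when it is done.

Besides the shell and the picture viewer there is one more tool, called after ">>>" as name(argument=value, ...) on one line, values as JSON. move_arm: Moves the arm, as the interface text tells. Its arguments: {"type":"object","properties":{"plan":{"type":"array","items":{"type":"number"}},"squeeze":{"type":"number"}},"required":["plan"]}

```bash
mkdir -p pics; cat > h.py <<'E'
import numpy as np, cv2
from scipy.spatial.transform import Rotation as R
from workcell import manip
def T():
    o=manip.get_obs(); M=np.eye(4); M[:3,:3]=R.from_quat(o["ee_rot"]).as_matrix(); M[:3,3]=o["position"]; return M
def shot(name,fn=None):
    t=T(); p=manip.camera(name)
    C=np.array(p["cam_to_world"]) if name!="wrist" else t@np.array(p["mount"])
    if fn: cv2.imwrite("pics/"+fn,p["color"][:,:,::-1])
    return p,C
def w(C,x): return (C[:3,:3]@np.array(x)+C[:3,3]).round(4)
def proj(p,C,X):
    Ci=np.linalg.inv(C); r,_=cv2.Rodrigues(Ci[:3,:3])
    return cv2.projectPoints(np.array(X,float).reshape(-1,3),r,Ci[:3,3],np.array([[p["fx"],0,p["cx"]],[0,p["fy"],p["cy"]],[0,0,1.]]),np.array(p["dist"]))[0].reshape(-1,2)
E
python3 - <<'E'
from h import *
o=manip.get_obs(); print(o, manip.tip_extent); print(T().round(3))
for n in ["scene","side"]:
    p,C=shot(n,n+"1.png"); print(n,C.round(3).tolist())
    for l in ["mouth","sill_edge","housing_top","press_bar","cassette_center","spare_cassette_center","bottle","mug","jar","dish","coasters","scraper"]:
        print(l,[(w(C,d["position"]).tolist(),round(d["conf"],2)) for d in manip.tip_of(p,l)[:2]])
E
```

```text
{'clock': 0.0, 'joint_pos': array([ 1.23539964,  0.33288071, -0.06464429,  1.46096327,  0.02159532,
        1.34991509, -0.08851955]), 'joint_velocities': array([ 7.58114619e-04, -4.31195584e-05,  2.13388098e-04, -1.06519428e-03,
        2.32639553e-04, -4.01848338e-04, -3.35233657e-04]), 'tau': array([-3.97011490e-04, -6.25456452e+01,  4.93492861e-02, -3.91604304e+01,
        1.63178961e-02,  9.92855639e-03,  2.74100051e-05]), 'position': array([ 0.19226105, -0.59455138,  0.40389961]), 'ee_rot': array([ 9.87798455e-01,  1.55735904e-01, -1.55560294e-04, -7.19158301e-04]), 'ft_force': array([ 0.8748412 ,  0.11947002, -0.27942476]), 'torque': array([-0.002424  , -0.00116735,  0.00528294]), 'grasp_force': 0.0, 'grip_width': 0.9989466300419249} 0.1734
[[ 0.951  0.308 -0.001  0.192]
 [ 0.308 -0.951  0.001 -0.595]
 [-0.    -0.001 -1.     0.404]
 [ 0.     0.     0.     1.   ]]
scene [[-0.517, 0.61, -0.6, 1.144], [0.856, 0.36, -0.372, 0.401], [-0.011, -0.706, -0.708, 0.799], [0.0, 0.0, 0.0, 1.0]]
mouth [([0.637, -0.0881, 0.0523], 0.73)]
sill_edge [([0.6417, -0.0889, 0.0485], 0.72)]
housing_t
[... 608 characters left out ...]
4], [0.0, 0.0, 0.0, 1.0]]
mouth [([0.641, -0.098, 0.0513], 0.75), ([0.7321, 0.0016, 0.0008], 0.51)]
sill_edge [([0.638, -0.0941, 0.0525], 0.63)]
housing_top [([0.6673, -0.1635, 0.0825], 0.77)]
press_bar [([0.5536, -0.1348, 0.0695], 0.98), ([0.6387, -0.096, 0.0497], 0.56)]
cassette_center [([0.5631, -0.0758, 0.06], 0.76)]
spare_cassette_center [([0.5537, 0.013, 0.0141], 0.5)]
bottle [([0.5832, -0.4128, 0.0031], 0.92)]
mug [([0.3721, 0.4029, -0.0023], 0.9)]
jar [([0.5543, 0.0146, 0.0151], 0.66), ([0.6116, 0.4254, -0.0025], 0.59)]
dish [([0.4225, -0.4071, 0.0018], 0.93)]
coasters [([0.7296, 0.0004, -0.0019], 0.71), ([0.5685, -0.2261, -0.0011], 0.36)]
scraper [([0.5687, -0.2257, -0.0004], 0.93)]
```

View pics/scene1.png

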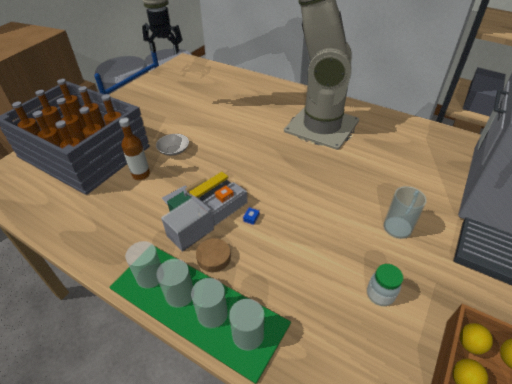

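View pics/side1.png

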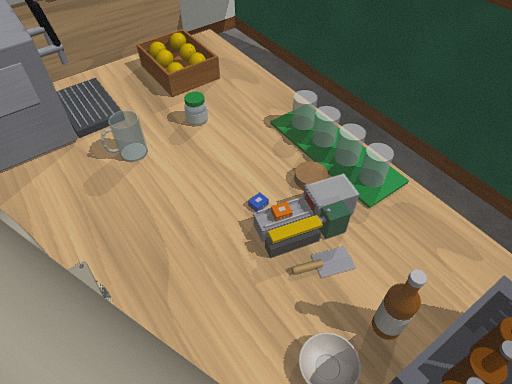

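```bash
python3 - <<'E'
from h import *
y=np.deg2rad(-13); Rm=np.array([[np.cos(y),-np.sin(y)],[np.sin(y),np.cos(y)]])
g=np.r_[np.array([.639,-.092])+Rm@[-.11,-.031],.38]
t=T(); print(g, t[:3,:3].T@(g-t[:3,3]), R.from_matrix(t[:3,:3].T@R.from_euler('ZX',[y,np.pi]).as_matrix()).as_rotvec())
p,C=shot("wrist"); print(np.array(p["mount"]).round(3))
E
```

```text
[ 0.52484581 -0.09746086  0.38      ] [ 0.4693772  -0.37075719  0.0247212 ] [ 1.26611093e-04 -5.88373279e-05  5.39738484e-01]
[[-0.    -0.966 -0.257  0.066]
 [ 1.    -0.    -0.     0.   ]
 [ 0.    -0.257  0.966  0.031]
 [ 0.     0.     0.     1.   ]]
```

The scene view shows the box at about (205,215) px, with the bar at (210,185), the orange cassette at (225,193) and the blue one at (251,215). The networks agree with this. I'm moving above the sill now.

>>> move_arm(plan=[0, 0, 0.05, 0.04, -0.031, 0, 0.048, 0, 0, 0.1, 0.08, -0.062, 0, 0.048, 0, 0, 0.15, 0.12, -0.093, 0, 0.048, 0, 0, 0.2, 0.16, -0.124, 0, 0.048, 0, 0, 0.25, 0.2, -0.155, 0, 0.048, 0, 0, 0.3, 0.24, -0.186, 0, 0.048, 0, 0, 0.35, 0.28, -0.22, 0, 0.048, 0, 0, 0.4, 0.32, -0.25, 0, 0.048, 0, 0, 0.45, 0.36, -0.28, 0.01, 0.048, 0, 0, 0.5, 0.4, -0.31, 0.02, 0.048, 0, 0, 0.54, 0.435, -0.34, 0.025, 0.048, 0, 0, 0.54, 0.469, -0.371, 0.025, 0.048])

```text
clock: 2.85
position: [0.5249, -0.0961, 0.3794]
ee_rot: [0.994, -0.114, -0.0, 0.0]
ft_force: [1.0, -0.1, -0.3]
grip_width: 0.565
grasp_force: 0.0
```

>>> move_arm(plan=[0, 0, 0, 0, 0, 0, 0.048, 0, 0, 0, 0, 0, 0, 0.048])

```text
clock: 3.1
position: [0.5243, -0.0979, 0.3797]
ee_rot: [0.994, -0.113, -0.0, 0.0]
ft_force: [-0.4, -0.2, 0.4]
grip_width: 0.562
grasp_force: 0.0
```

```bash
python3 - <<'E'
from h import *
o=manip.get_obs(); print(o["clock"],o["joint_pos"].round(2),o["grip_width"],o["ft_force"].round(2), manip.tip_extent); print(T().round(4))
p,C=shot("wrist","w1.png")
for l in ["mouth","sill_edge","housing_top","press_bar","cassette_center"]:
    print(l,[(w(C,d["position"]).tolist(),round(d["conf"],2)) for d in manip.tip_of(p,l)[:2]])
E
```

```text
3.1 [ 0.55  0.18 -0.5   1.72  0.09  1.26 -1.77] 0.5615449572749154 [-0.38 -0.22  0.42] 0.1734
[[ 9.742e-01 -2.255e-01 -2.000e-04  5.243e-01]
 [-2.255e-01 -9.742e-01 -4.000e-04 -9.790e-02]
 [-1.000e-04  5.000e-04 -1.000e+00  3.797e-01]
 [ 0.000e+00  0.000e+00  0.000e+00  1.000e+00]]
mouth [([0.6471, -0.0876, 0.052], 0.76)]
sill_edge [([0.6356, -0.0939, 0.052], 0.79)]
housing_top []
press_bar [([0.5547, -0.1312, 0.0726], 0.74)]
cassette_center [([0.5653, -0.0764, 0.0627], 0.72)]
```

View pics/w1.png

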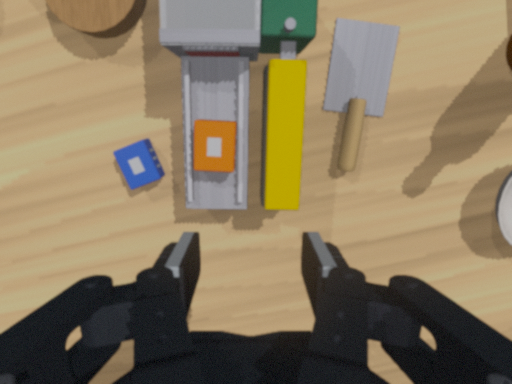

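The wrist view shows the sill from (185,208) up to the mouth at about y=50, the orange cassette at (214,146), and the yellow bar from (267,59) to (300,210). Next I fit the box's yaw and pose from the colour masks.

```bash
cat > fit.py <<'E'
from h import *
def ray(p,C,uv,z):
    K=np.array([[p["fx"],0,p["cx"]],[0,p["fy"],p["cy"]],[0,0,1.]])
    n=cv2.undistortPoints(np.array(uv,float).reshape(-1,1,2),K,np.array(p["dist"])).reshape(-1,2)
    d=np.c_[n,np.ones(len(n))]@C[:3,:3].T
    return C[:3,3]+d*((z-C[2,3])/d[:,2])[:,None]
def quad(p,C,lo,hi,z):
    h=cv2.cvtColor(p["color"],cv2.COLOR_RGB2HSV); m=cv2.inRange(h,np.array(lo),np.array(hi))
    c=max(cv2.findContours(m,0,1)[0],key=cv2.contourArea)
    P=ray(p,C,c[:,0],z)[:,:2]
    (cx,cy),s,a=cv2.minAreaRect((P*1000).astype(np.float32))
    if s[0]<s[1]: a+=90
    a=(a+90)%180-90
    return np.round([cx/1000,cy/1000,*np.array(s)/1000,a],4)
E
python3 - <<'E'
from fit import *
p,C=shot("wrist")
b=quad(p,C,(24,150,100),(34,255,255),.070); c=quad(p,C,(6,170,100),(18,255,255),.072)
print(b,c)
print(ray(p,C,[(185,208),(247,209)],.05).round(4))
y=np.deg2rad(b[4]);Rm=np.array([[np.cos(y),-np.sin(y)],[np.sin(y),np.cos(y)]])
m=b[:2]-Rm@[-.072,-.062]; print("mouth",m,"cass in mouth",Rm.T@(c[:2]-m))
E
```

```text
[  0.5578  -0.1348   0.032    0.1283 -14.1027] [  0.565   -0.0749   0.0348   0.0426 -15.9208]
[[ 0.5113 -0.0288  0.05  ]
 [ 0.4966 -0.0876  0.05  ]]
mouth [ 0.64273692 -0.09221222] cass in mouth [-0.07961228 -0.002151  ]
```

>>> move_arm(plan=[0, 0, 0.017, -0.0085, -0.003, 0.03, 0.054, 0, 0, 0.017, -0.0085, -0.003, 0.07, 0.054, 0, 0, 0.017, -0.0085, -0.003, 0.1, 0.054, 0, 0, 0.017, -0.0085, -0.003, 0.12, 0.054, 0, 0, 0.017, -0.0085, -0.003, 0.127, 0.054, 0, 0, 0.017, -0.0085, -0.003, 0.127, 0.054, 0, 0, 0.017, -0.0085, -0.003, 0.127, 0.054])

```text
clock: 4.32
position: [0.5172, -0.0926, 0.2537]
ee_rot: [0.993, -0.122, 0.001, 0.0]
ft_force: [0.4, -1.0, 0.4]
grip_width: 0.631
grasp_force: 0.0
```

```bash
python3 - <<'E'
from fit import *
o=manip.get_obs(); print(o["clock"],o["grip_width"],o["ft_force"].round(2), manip.tip_extent); print(T().round(4))
p,C=shot("wrist","w2.png")
m=np.array([.6427,-.0926]); y=np.deg2rad(-14); Rm=np.array([[np.cos(y),-np.sin(y)],[np.sin(y),np.cos(y)]])
for n,q in [("bar",quad(p,C,(24,150,100),(34,255,255),.070)),("cas",quad(p,C,(6,170,100),(18,255,255),.072))]: print(n,q,Rm.T@(q[:2]-m))
print("tcp in mouth",Rm.T@(T()[:2,3]-m))
p,C=shot("side"); cv2.imwrite("pics/s2.png",cv2.resize(p["color"][170:290,220:380,::-1],None,fx=4,fy=4,interpolation=cv2.INTER_CUBIC))
E
```

```text
4.325 0.6306960771780036 [ 0.38 -0.95  0.4 ] 0.1734
[[ 9.703e-01 -2.419e-01  1.500e-03  5.172e-01]
 [-2.419e-01 -9.703e-01 -4.000e-04 -9.260e-02]
 [ 1.500e-03  1.000e-04 -1.000e+00  2.537e-01]
 [ 0.000e+00  0.000e+00  0.000e+00  1.000e+00]]
bar [  0.5573  -0.1345   0.0321   0.1269 -14.0737] [-0.07272673 -0.06131552]
cas [  0.5648  -0.0751   0.0356   0.0426 -16.1028] [-0.07981967 -0.00186554]
tcp in mouth [-0.12180886 -0.03036565]
```

View pics/w2.png

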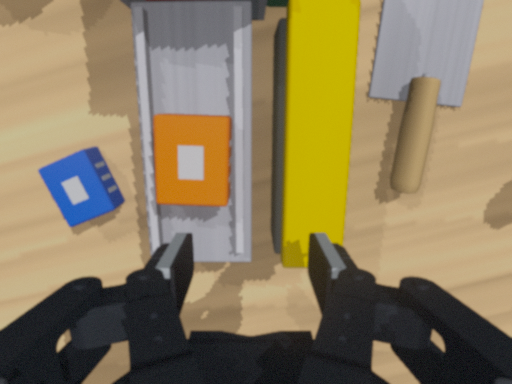

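View pics/s2.png

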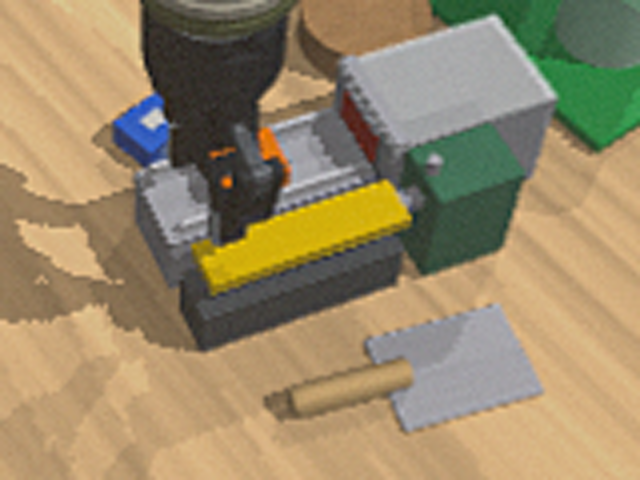

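The side view shows the finger above the yellow bar near its rear end and the other finger behind the cassette. The flap is shut, red at about (360,130). I'll shift 4 mm to the right and press in steps, watching the force.

>>> move_arm(plan=[0, 0, 0, 0, 0.004, 0, 0.054, 0, 0, 0, 0, 0.004, 0.006, 0.054, 0, 0, 0, 0, 0.004, 0.012, 0.054, 0, 0, 0, 0, 0.004, 0.012, 0.054, 0, 0, 0, 0, 0.004, 0.012, 0.054])

```text
clock: 5.05
position: [0.5158, -0.0963, 0.2406]
ee_rot: [0.993, -0.122, -0.0, -0.0]
ft_force: [-0.2, 0.6, 0.0]
grip_width: 0.63
grasp_force: 0.0
```

>>> move_arm(plan=[0, 0, 0, 0, 0, 0.005, 0.054, 0, 0, 0, 0, 0, 0.008, 0.054, 0, 0, 0, 0, 0, 0.008, 0.054, 0, 0, 0, 0, 0, 0.008, 0.054])

```text
clock: 5.55
position: [0.5161, -0.0964, 0.233]
ee_rot: [0.993, -0.122, 0.0, 0.0]
ft_force: [0.6, 0.2, 5.3]
grip_width: 0.632
grasp_force: 2.3
```

>>> move_arm(plan=[0, 0, 0, 0, 0, 0.003, 0.054, 0, 0, 0, 0, 0, 0.005, 0.054, 0, 0, 0, 0, 0, 0.005, 0.054, 0, 0, 0, 0, 0, 0.005, 0.054])

```text
clock: 6.05
position: [0.516, -0.0964, 0.228]
ee_rot: [0.993, -0.122, 0.0, 0.0]
ft_force: [0.7, -0.3, 4.9]
grip_width: 0.636
grasp_force: 2.5
```

```bash
python3 - <<'E'
from fit import *
o=manip.get_obs(); print(o["clock"],o["position"],o["ft_force"].round(2))
p,C=shot("side"); cv2.imwrite("pics/s3.png",cv2.resize(p["color"][170:290,220:380,::-1],None,fx=4,fy=4,interpolation=cv2.INTER_CUBIC))
E
```

```text
6.05 [ 0.51604174 -0.09639765  0.22796768] [ 0.68 -0.3   4.88]
```

View pics/s3.png

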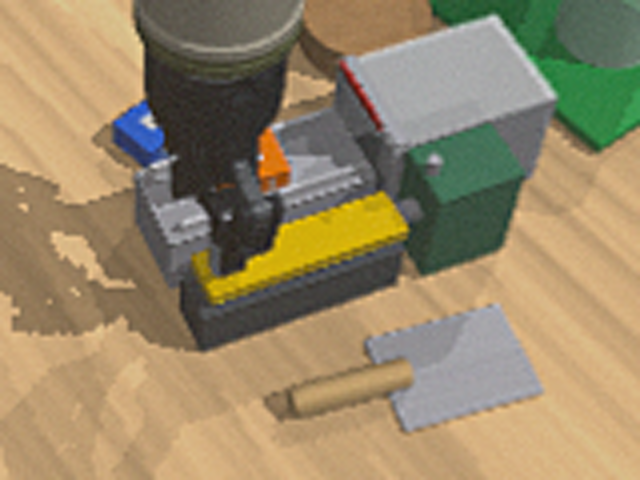

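The flap is part-way up, with a red sliver at (360,95). I'll press on to the stop.

>>> move_arm(plan=[0, 0, 0, 0, 0, 0.002, 0.054, 0, 0, 0, 0, 0, 0.003, 0.054, 0, 0, 0, 0, 0, 0.003, 0.054, 0, 0, 0, 0, 0, 0.003, 0.054])

```text
clock: 6.6
position: [0.5162, -0.0963, 0.2264]
ee_rot: [0.993, -0.122, 0.0, 0.0]
ft_force: [-7.3, 2.0, 21.8]
grip_width: 0.635
grasp_force: 11.5
```

>>> move_arm(plan=[0, 0, 0, 0, 0, 0.001, 0.054, 0, 0, 0, 0, 0, 0.002, 0.054, 0, 0, 0, 0, 0, 0.002, 0.054])

```text
clock: 6.98
position: [0.5163, -0.0962, 0.2258]
ee_rot: [0.993, -0.122, 0.001, 0.001]
ft_force: [-14.2, 4.1, 40.6]
grip_width: 0.63
grasp_force: 20.0
```

>>> move_arm(plan=[0, 0, 0, 0, 0, -0.003, 0.054, 0, 0, 0, 0, 0, -0.0035, 0.054, 0, 0, 0, 0.005, 0, -0.0035, 0.054, 0, 0, 0, 0.01, 0, -0.0035, 0.054, 0, 0, 0, 0.015, 0, -0.0035, 0.054, 0, 0, 0, 0.02, 0, -0.0035, 0.054, 0, 0, 0, 0.025, 0, -0.0035, 0.054, 0, 0, 0, 0.03, 0, -0.0035, 0.054, 0, 0, 0, 0.035, 0, -0.0035, 0.054, 0, 0, 0, 0.035, 0, -0.0035, 0.054])

```text
clock: 8.22
position: [0.5491, -0.1046, 0.2269]
ee_rot: [0.993, -0.122, -0.002, 0.0]
ft_force: [-11.8, 3.3, 20.0]
grip_width: 0.638
grasp_force: 9.9
```

```bash
python3 - <<'E'
from fit import *
m=np.array([.6427,-.0926]); y=np.deg2rad(-14); Rm=np.array([[np.cos(y),-np.sin(y)],[np.sin(y),np.cos(y)]])
p,C=shot("wrist","w4.png"); q=quad(p,C,(6,170,100),(18,255,255),.072); print(q,Rm.T@(q[:2]-m)); print("tcp",Rm.T@(T()[:2,3]-m),T()[:3,:3].round(4))
s,C=shot("side"); a=cv2.resize(s["color"][170:290,220:380,::-1],(512,384),interpolation=cv2.INTER_CUBIC)
im=np.vstack([p["color"][:,:,::-1],a]); cv2.imwrite("pics/c4.png",cv2.resize(np.hstack([p["color"][:,:,::-1],a]),(800,300)))
E
```

```text
[  0.5905  -0.0805   0.0364   0.0442 -12.1456] [-0.05357669 -0.00088774]
tcp [-0.08799394 -0.03438339] [[ 9.702e-01 -2.422e-01 -3.400e-03]
 [-2.422e-01 -9.702e-01 -3.000e-04]
 [-3.200e-03  1.100e-03 -1.000e+00]]
```

View pics/c4.png

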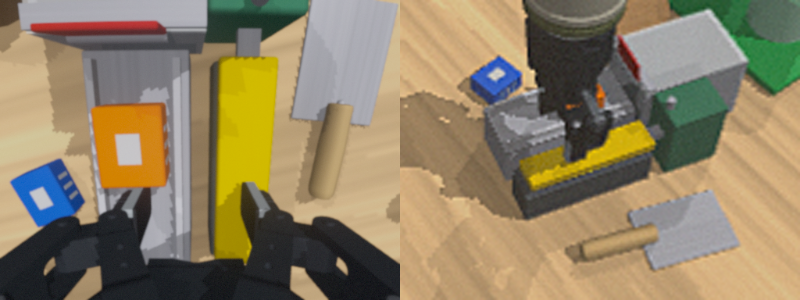

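The flap is standing up and the cassette is being pushed, now 54 mm before the mouth and nearly straight. I'll push on.

>>> move_arm(plan=[0, 0, 0, 0.004, -0.001, -0.001, 0.054, 0, 0, 0, 0.009, -0.002, -0.001, 0.054, 0, 0, 0, 0.014, -0.003, -0.001, 0.054, 0, 0, 0, 0.02, -0.003, -0.001, 0.054, 0, 0, 0, 0.026, -0.003, -0.001, 0.054, 0, 0, 0, 0.032, -0.003, -0.001, 0.054, 0, 0, 0, 0.038, -0.003, -0.001, 0.054])

```text
clock: 9.2
position: [0.5865, -0.111, 0.2271]
ee_rot: [0.993, -0.122, -0.002, 0.0]
ft_force: [-8.2, 1.7, 11.2]
grip_width: 0.633
grasp_force: 5.7
```

```bash
python3 - <<'E'
from fit import *
m=np.array([.6427,-.0926]); y=np.deg2rad(-14); Rm=np.array([[np.cos(y),-np.sin(y)],[np.sin(y),np.cos(y)]])
p,C=shot("wrist","w5.png"); q=quad(p,C,(6,170,100),(18,255,255),.072); print(q,Rm.T@(q[:2]-m)); print("tcp",Rm.T@(T()[:2,3]-m),T()[2,3])
E
```

```text
[ 6.18500e-01 -8.47000e-02  3.64000e-02  2.46000e-02  7.62031e+01] [-0.02539234  0.00181083]
tcp [-0.0494566 -0.0314915] 0.227134390203403
```

View pics/w5.png

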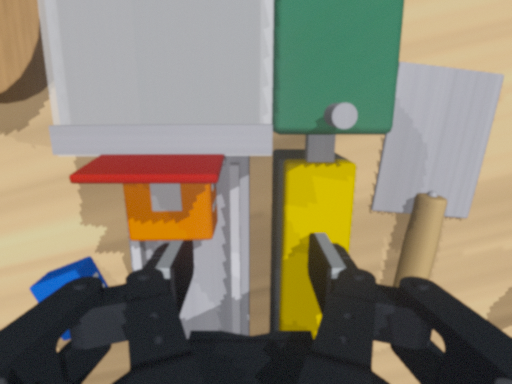

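The cassette is passing under the raised flap: orange at (170,205), red flap at (150,168). I'll push it over the edge.

>>> move_arm(plan=[0, 0, 0, 0.005, 0, 0, 0.054, 0, 0, 0, 0.01, 0, 0, 0.054, 0, 0, 0, 0.015, 0, 0, 0.054, 0, 0, 0, 0.02, 0, 0, 0.054, 0, 0, 0, 0.026, 0, 0, 0.054, 0, 0, 0, 0.027, 0, 0, 0.054, 0, 0, 0, 0.027, 0, 0, 0.054])

```text
clock: 10.12
position: [0.6129, -0.1176, 0.227]
ee_rot: [0.993, -0.122, -0.001, 0.0]
ft_force: [-5.2, 1.3, 8.4]
grip_width: 0.631
grasp_force: 4.1
```

```bash
python3 - <<'E'
from fit import *
m=np.array([.6427,-.0926]); y=np.deg2rad(-14); Rm=np.array([[np.cos(y),-np.sin(y)],[np.sin(y),np.cos(y)]])
print("tcp",Rm.T@(T()[:2,3]-m),T()[2,3])
p,C=shot("wrist"); s,C2=shot("scene")
for q,c in((p,C),(s,C2)): print([(w(c,d["position"]),round(d["conf"],2)) for d in manip.look_for(q,"cassette_center")[:2]])
a=cv2.resize(s["color"][160:256,150:278,::-1],(512,384),interpolation=cv2.INTER_CUBIC)
cv2.imwrite("pics/c6.png",cv2.resize(np.hstack([p["color"][:,:,::-1],a]),(800,300)))
E
```

```text
tcp [-0.02288381 -0.03148918] 0.22704715277221002
[]
[(array([0.5635, 0.0196, 0.025 ]), 0.71)]
```

View pics/c6.png

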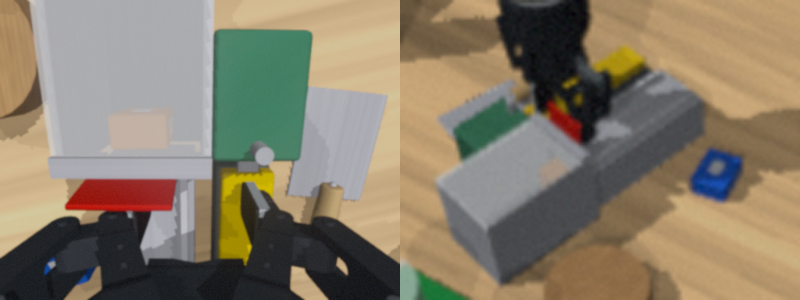

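The cassette shows through the clear roof, at (140,130) in the left view, so it is inside. I'll slide back with the bar still pressed, check, then release.

>>> move_arm(plan=[0, 0, 0, -0.01, 0, 0, 0.054, 0, 0, 0, -0.02, 0, 0, 0.054, 0, 0, 0, -0.03, 0, 0, 0.054, 0, 0, 0, -0.04, 0, 0, 0.054, 0, 0, 0, -0.048, 0, 0, 0.054, 0, 0, 0, -0.048, 0, 0, 0.054])

```text
clock: 11.08
position: [0.5669, -0.1061, 0.2277]
ee_rot: [0.993, -0.122, 0.0, 0.0]
ft_force: [0.3, 0.2, 5.1]
grip_width: 0.632
grasp_force: 2.6
```

```bash
python3 - <<'E'
from fit import *
p,C=shot("wrist")
m=np.array([.6427,-.0926]); y=np.deg2rad(-14); Rm=np.array([[np.cos(y),-np.sin(y)],[np.sin(y),np.cos(y)]])
cv2.imwrite("pics/w7.png",p["color"][:,:,::-1])
g=[m+Rm@v for v in ([-.003,0],[.04,0])]; print(proj(p,C,[[*q,.026] for q in g]))
h=cv2.cvtColor(p["color"],cv2.COLOR_RGB2HSV); k=cv2.inRange(h,np.array((3,40,120)),np.array((18,255,255)));k[:, :90]=0
c=cv2.findContours(k[:160,:260],0,1)[0]
for d in c:
    if cv2.contourArea(d)>150:
        u=d[:,0].astype(float); P=ray(p,C,u,.026)[:,:2]; L=(P-m)@Rm; print(cv2.boundingRect(d),L.min(0),L.max(0))
print(T()[2,3])
E
```

```text
[[190.65494938 106.28092245]
 [187.1059793   15.82635123]]
(90, 119, 31, 41) [-0.03030345  0.03918732] [-0.00902191  0.05612206]
(225, 102, 35, 58) [-0.03045849 -0.03543657] [-0.00093467 -0.01774424]
0.22756581998053166
```

View pics/w7.png

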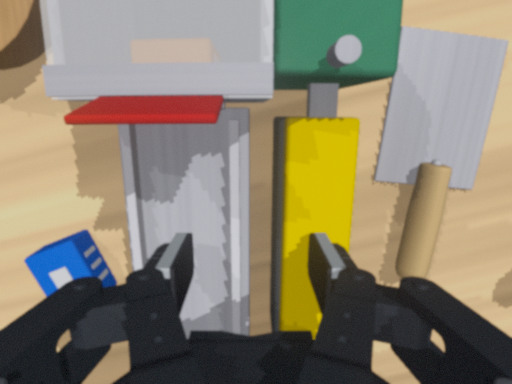

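The sill is empty and the cassette lies behind the mouth, at (172,50). I'll release the bar, rise, and look straight down through the roof.

>>> move_arm(plan=[0, 0, 0, 0, 0, -0.006, 0.054, 0, 0, 0, 0, 0, -0.014, 0.054, 0, 0, 0, 0, 0, -0.03, 0.054, 0, 0, 0, 0, 0, -0.06, 0.054, 0, 0, 0, 0, 0, -0.1, 0.054, 0, 0, 0, 0.03, -0.01, -0.13, 0.054, 0, 0, 0, 0.06, -0.02, -0.13, 0.054, 0, 0, 0, 0.07, -0.03, -0.13, 0.054, 0, 0, 0, 0.07, -0.03, -0.13, 0.054])

```text
clock: 12.25
position: [0.6421, -0.0927, 0.3567]
ee_rot: [0.993, -0.121, -0.001, -0.0]
ft_force: [-0.0, -0.7, -0.2]
grip_width: 0.635
grasp_force: 0.0
```

```bash
python3 - <<'E'
from fit import *
p,C=shot("wrist"); s,C2=shot("side"); o=manip.get_obs(); print(o["ft_force"].round(1))
m=np.array([.6427,-.0926]); y=np.deg2rad(-14); Rm=np.array([[np.cos(y),-np.sin(y)],[np.sin(y),np.cos(y)]])
im=p["color"][:,:,::-1].copy()
for z,col in((.026,(255,0,0)),(.048,(0,255,0))):
    for v in ([-.003,-.018],[-.003,.018],[.041,-.018],[.041,.018],[.019,.018],[.019,-.018]):
        u=proj(p,C,[[*(m+Rm@v),z]])[0]; cv2.circle(im,tuple(int(i) for i in u),2,col,-1)
a=cv2.resize(s["color"][170:266,230:358,::-1],(512,384),interpolation=cv2.INTER_CUBIC)
cv2.imwrite("pics/c8.png",cv2.resize(np.hstack([im,a]),(800,300)))
q,Cq=shot("scene")
for n,pp,c in(("side",s,C2),("scene",q,Cq)):
  for l in("spare_cassette_center","scraper","coasters"): print(n,l,[(w(c,d["position"]),round(d["conf"],2)) for d in manip.tip_of(pp,l)[:1]])
E
```

```text
[-0.7  0.8 -0.1]
side spare_cassette_center [(array([0.5585, 0.014 , 0.0126]), 0.63)]
side scraper [(array([ 0.57  , -0.2261, -0.0015]), 0.79)]
side coasters [(array([ 7.299e-01, -4.000e-04, -1.400e-03]), 0.89)]
scene spare_cassette_center [(array([ 0.422 , -0.4034,  0.0017]), 0.63)]
scene scraper [(array([ 0.5697, -0.2227,  0.0011]), 0.76)]
scene coasters [(array([ 0.7337,  0.0045, -0.0011]), 0.77)]
```

View pics/c8.png

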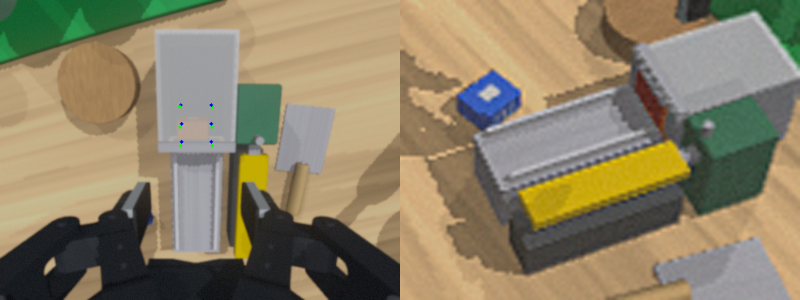

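The flap is shut, the bar is up, and the sill is empty. The cassette is in the well just behind the mouth, seen through the roof at (195,130), and nothing else has moved.

```bash
python3 -c "
from workcell import manip
print(manip.hand_in())"
```

```text
the job is handed in; nothing more can be done
None
```

The orange cassette is in the drop box, apparently standing on end in the well just behind the mouth, the flap has sprung shut, the blue cassette, scraper and coasters measured as unmoved, and the job is handed in at about 12 s of the 38 s allowed.

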